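# Fetch the large carving mallet from its hook

## Robot

A 6-joint arm with a two-finger parallel gripper is mounted at the origin on the work surface. World frame = base frame: x ahead of the robot, y to its left, z up, the work surface at z = 0. Lengths are in mm, angles in rad, forces in N, time in s.
With the tool pointing down it reaches from about 375 to 900 mm from the base axis. Payload 3.1 kg.
Tool frame: the origin (TCP) lies at the very end of the fingers, on their centre line; the grasp point (between the pads) lies 19 mm behind it; z points along the fingers, y is the direction in which the jaws open and shut (so a half turn about z gives the same grasp; the last joint's range is limited). The gripper opens to 85 mm and grips with 20 to 120 N. Pads are 22 mm wide; open, the fingers measure 114 mm over their backs; the gripper's body (76 mm by 85 mm) begins 54 mm behind the grasp point. The pads swing forward as they close: fully open they stand 13 mm farther back than shut.
Start: joints at [-1.335, 0.527, 1.433, -0, 1.181, -0.178], TCP at [251.327, -572.216, 231.31] pointing down, gripper open.
Joint ranges: [-3.08, 3.08], [-0.75, 2.2], [0.22, 2.44], [-1.43, 4.57], [0, 2.65], [-2.85, 2.85]. Speed limits (rad/s): [2.79, 2.79, 3.14, 3.14, 3.14, 3.14].

## Interface

Orientations are given as [roll, pitch, yaw] about the fixed x, y, z axes, in that order (R = Rz(yaw) Ry(pitch) Rx(roll)).
In Python, from cell import bot gives the robot as it stands. The module is installed in compiled form; this text tells all that it offers.
- The arm moves only by the tool drive_tool, never from a script. Its argument "rows" is text: rows parted by semicolons, each of 5 numbers parted by spaces: the shift along the world's x, y, z in cm, then the turn about the world's z in degrees, then the opening in per cent of the stroke, from 0 (shut) to 100 (fully open). A call has exactly 8 rows; each row is the pose to reach, as a shift and turn from the pose commanded when the call began; what a row does not reach only later rows make up. A row lasts 1/12 s, in which the tool goes at most 41.7 mm and 7.16 degrees, less where a joint would pass 70% of its speed; a pose out of reach is approached as far as the arm can. A call with a gripper value outside its range is refused whole. The fingers move at their own pace and stop on an object; the grip force is fixed at half the most. Time passes only in rows, so rows that repeat a pose let the fingers close, or fill a call up. It gives the time, the measured TCP pose, the force and the opening at its end, in the units of the state.
- bot.get_obs(): the state, without advancing time (a new reading comes with each control period).
- bot.capture(name): name is "scene" or "top"; returns the picture (480x640x3 uint8, red, green, blue); there is no depth.
- bot.get_calibration(name): a dict with "K" (3x3 intrinsics, pixels), "camera_from_world" (4x4, takes a point from world to camera coordinates). Camera axes: x right, y down, z forward; pixel columns grow to the right and rows downward; lengths in mm; the calibration is good to about 2 mm. A picture is of the moment at which its call begins. get_calibration takes no time and is no camera call.
- bot.finish_job(): hands the job in, once; it reports no verdict.
Trained networks look in the newest picture that a camera, given by its name, has taken for a name from the list of things; names that differ only in an ending like _2 or _b are one class to them, and where a whole thing is asked for, a point or a joint stands for the part that bears it (a point fixed in the world has none). Each returns a list of dicts, best first, with "score" (0 to 1); they miss things now and then, are a little off and sometimes report something else, mostly with a low value. They report only what shows in the picture. A call takes as long as a camera call. They do not tell look-alikes from the thing itself.
- bot.search_frame(camera, query): "at" ([x, y, z] in mm, in world coordinates, good to about 4 mm: the middle of the surface that is visible of it).
- bot.pinpoint(camera, query): "at" ([x, y, z] in mm, in world coordinates, good to about 4 mm: a listed point, or the origin of a listed thing).
The state is a dict: "time": time; "joint_positions": joint angles; "qvel": joint speeds; "effort": joint torques, N m; "tcp_pos": TCP position; "orientation": TCP orientation; "contact_force": force on the tool from outside, world axes, zero at the start; "torque": the same for the moment, N m; "gripper_width": finger opening in mm.
Only numpy, scipy, OpenCV 4.12 (cv2) and the standard library are available. Lean on these libraries where they do the work, as an engineer would, in place of code of your own. Each camera call takes 0.05 s, during which the arm holds its last target. There are 200 camera calls.

## Task

Lift the carving mallet with the larger head up and off its hook on the tool rack, and stand it upright, head down, wholly on the bare half of the carving board. Set it down, do not drop it; leave the smaller mallet hanging on its hook, and leave the oval panel on the board and the glue bottle where they are.

Things in the scene. Friction and masses are not known exactly. Their poses are not given: they have to be found in the camera images.
- big_mallet: Larger of two turned wooden mallets, 0.3 to 0.6 kg, 215 mm tall, hanging head down on a rack hook. Origin: centre of the head's flat underside; z up to the handle's end; x, y about parallel to the rack's while it hangs. Round head 80 mm across at the underside, 68 mm near its top, 95 mm high; round neck 26 mm across up to z = 146 mm; above it a flat handle end 36 mm wide (y), 18 mm thick (x).
- mallet_eye (a point): Point in the larger mallet's hanging slot, 190 mm above its underside; axes as the mallet's. The slot goes through along x, 20 mm wide (y), from 23 mm below this point to 13 mm above it, closed all round; the handle ends 25 mm above it. Good grasp: from straight above, fingers on the flat outer faces (y = -18 and 18 mm) at this height, one each side of the hook bar.
- small_mallet: The smaller wooden mallet, hanging on the other hook: same length, handle, slot, axes and origin, but its head is only 50 mm across and 70 mm high. Which hook carries which mallet varies. To be left hanging.
- rack: Fixed tool rack; origin on the table midway under the two hanging mallets. Its hooks point along its -x, roughly towards the robot. The mallets hang at x = 0, y = -90 and 90 mm, undersides 25 mm above the table. Wooden base 70 x 280 x 22 mm centred at x = 90 mm; two dowel posts 18 mm across at x = 90 mm, y = -90 and 90 mm, 212 mm high. Both hooks are alike.
- rack_hooks (a point): Point midway between the two hooks, 224 mm above the table; axes as the rack's. Each hook: 8 mm round steel bar, its axis at this height, level from the post to x = -18 mm, then bent up to a tip at x = -33 mm, 16 mm above this point. To come off, a mallet is raised 12 to 28 mm (best 20), so that the tip passes through its slot, then drawn at least 45 mm along -x.
- board: Fixed plywood carving board, 260 mm along x, 300 mm along y, 18 mm thick, lying flat on the table. Origin: centre of its underside; top at z = 18 mm. The half with negative y is bare; the oval panel lies on the half with positive y. Two wooden bench dogs, 30 mm high, stand just off its +x edge.
- panel: Loose oval wooden relief panel lying on the board: 200 mm long along x, 110 mm wide along y, 26 mm thick; origin at the centre of its underside. It is centred about 80 mm from the board's centre on the board's +y side. Not to be disturbed.
- glue_bottle: Loose white glue bottle, 52 mm across and 150 mm high, standing on the table beyond the rack and board; origin at the centre of its underside. Not to be disturbed.
Not all that is in view belongs to the job. What is shaped like the big_mallet but blue or purple is not meant.

How it is judged (in metres and radians):
On the way:
1. the larger mallet is off its hook, drawn clear past the hook's tip, and has not fallen (x of mallet_eye in the frame of rack below -0.042 m and height (world z) of big_mallet above 0.02 m), for 0.1 s.
At the end, for the whole second after the job is handed in: The larger mallet stands at rest on the board, head down: underside within 5 mm of the board's top, lean under 0.08 rad, axis at least 33 mm inside the edges, not over 30 mm past its middle. Smaller mallet within 25 mm of its start, panel 15 mm, bottle 20 mm (x of big_mallet in the frame of board between -0.097 and 0.097 m and y of big_mallet in the frame of board between -0.117 and 0.03 m and z of big_mallet in the frame of board between 0.013 and 0.023 m and angle between big_mallet's own z axis and vertical below 0.08 rad and linear speed of big_mallet below 0.02 m/s and angular speed of big_mallet below 0.2 rad/s and distance of small_mallet from where it was at the start of the episode below 0.025 m and distance of panel from where it was at the start of the episode below 0.015 m and distance of glue_bottle from where it was at the start of the episode below 0.02 m); the robot touches nothing.
It fails at once if the larger mallet is let go of (the fingers no longer touch it) in the air after it has left its hook (distance of big_mallet from where it was at the start of the episode above 0.06 m and contact force between the fingers and big_mallet below 0.05 N and z of big_mallet in the frame of board above 0.03 m).
It fails at once if the smaller mallet is swung or moved by more than 50 mm (distance of small_mallet from where it was at the start of the episode above 0.05 m).
It fails at once if the oval panel is pushed or lifted by more than 15 mm (distance of panel from where it was at the start of the episode above 0.015 m).
It fails at once if the glue bottle is pushed or tipped by more than 30 mm or 0.5 rad (distance of glue_bottle from where it was at the start of the episode above 0.03 m or angle between glue_bottle's own z axis and vertical above 0.5 rad).
It also fails if it takes over 48 s, if anything falls off the work surface, if the arm or the gripper's body presses on something with over 40 N, if the wrist force passes 120 N, or if a joint passes its speed limit or range.

## Working session

There is one attempt and no reset: what is moved stays moved. The work goes in short steps, Python scripts to look and compute and a tool call to move; the robot and the scene stay as the last step left them, time stands still between calls to the robot, and variables do not carry over. Pictures are saved under pics/ and viewed, about 8 in all and at most 12, crops included, and the job is handed in when it is done.

Besides the shell and the picture viewer there is one more tool, called after "Call:" as name(argument=value, ...) on one line, values as JSON. drive_tool: Moves the arm, as the interface text tells. Its arguments: {"type":"object","properties":{"rows":{"type":"string"}},"required":["rows"]}

```bash
mkdir -p pics; python3 - <<'E'
from cell import bot
import cv2
for c in("scene","top"):
    im=bot.capture(c); cv2.imwrite(f"pics/{c}0.png",im[:,:,::-1])
    k=bot.get_calibration(c); print(c,k["K"].round(1).tolist() if hasattr(k["K"],'round') else k["K"],k["camera_from_world"])
    for q in("big_mallet","mallet_eye","small_mallet","rack","rack_hooks","board","panel","glue_bottle"):
        print(q,[(round(d["score"],2),[round(v) for v in d["at"]]) for d in bot.pinpoint(c,q)])
print(bot.get_obs())
E
```

```text
scene [[439.6, 0.0, 311.8], [0.0, 439.6, 230.9], [0.0, 0.0, 1.0]] [[-1.71118833e-01  9.85216411e-01  8.18341495e-03  1.01596457e+02]
 [ 6.51147830e-01  1.19321224e-01 -7.49512474e-01 -2.52002352e+02]
 [-7.39408445e-01 -1.22927087e-01 -6.61939637e-01  1.39537935e+03]
 [ 0.00000000e+00  0.00000000e+00  0.00000000e+00  1.00000000e+00]]
big_mallet [(0.73, [548, 104, 26]), (0.67, [755, 171, -1]), (0.62, [398, 218, 1]), (0.59, [344, 68, 1])]
mallet_eye [(0.9, [341, 75, 189]), (0.77, [549, 103, 217]), (0.66, [396, 216, 193]), (0.56, [750, 165, 192])]
small_mallet [(0.62, [549, 279, 25])]
rack []
rack_hooks [(0.71, [552, -148, 17])]
board [(0.83, [567, -230, 2])]
panel []
glue_bottle [(0.85, [809, 34, -4])]
top [[457.3, 0.0, 321.5], [0.0, 457.3, 236.5], [0.0, 0.0, 1.0]] [[-1.54975029e-02 -9.99878371e-01 -1.75259593e-03  2.08972573e+01]
 [-9.98807246e-01  1.55620225e-02 -4.62807701e-02  5.65527039e+02]
 [ 4.63024150e-02  1.03326914e-03 -9.98926934e-01  1.09925634e+03]
 [ 0.00000000e+00  0.00000000e+00  0.00000000e+00  1.00000000e+00]]
big_mallet [(0.9, [348, 71, 1]), (0.8, [757, 166, 3]), (0.
[... 385 characters left out ...]
time': 0.9, 'joint_positions': array([-1.33551457e+00,  5.27493884e-01,  1.43270270e+00,  6.56992043e-06,
        1.18139804e+00, -1.78526258e-01]), 'qvel': array([-1.78679764e-03, -1.39291945e-03,  3.08792930e-04, -7.78459779e-05,
       -1.08653436e-03,  2.81426691e-04]), 'effort': array([-3.76024434e-05, -4.42303920e+01, -1.78424567e+01, -2.10308976e-04,
        6.17612513e-04,  5.67986234e-06]), 'tcp_pos': array([ 251.31996746, -572.21901433,  231.31329823]), 'orientation': array([-3.14159180e+00, -6.33063237e-06,  4.13805517e-01]), 'contact_force': array([-0.28941361, -0.61406178,  0.61328504]), 'torque': array([ 0.01260038, -0.01982028, -0.03184689]), 'gripper_width': 85.4229900526181}
```

View pics/scene0.png

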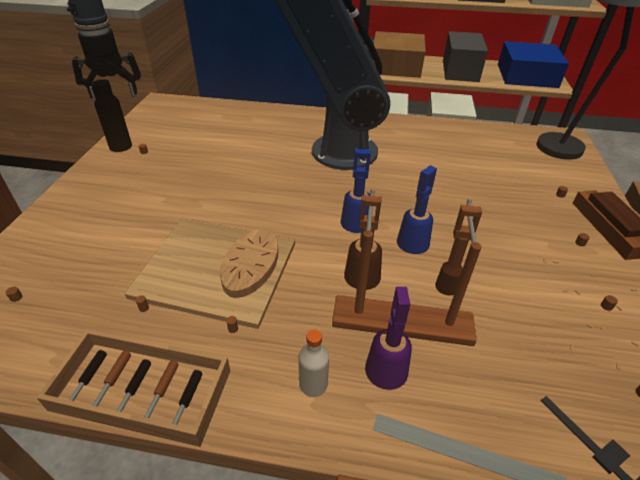

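View pics/top0.png

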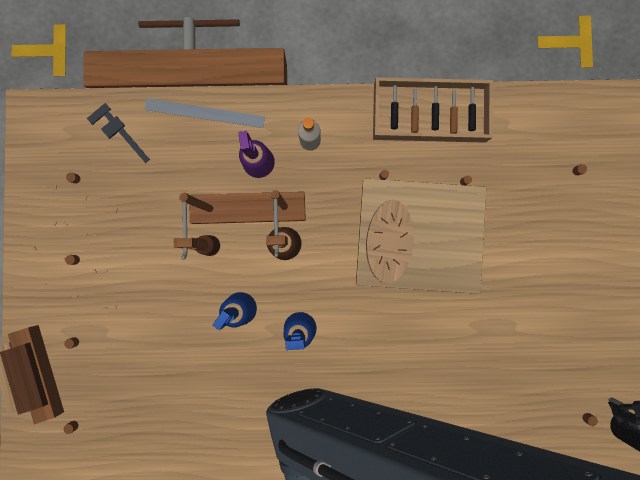

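The scene shows two brown mallets on the hooks. The wide-headed one is at scene (365,255) and top (280,242), and the slim one is at scene (455,270) and top (195,243). The look-alikes are blue at scene (358,205) and (415,228), and purple at (390,355). I choose the brown wide one at about world (549,102). I'll check it in a close crop and measure the rack and board angles.

```bash
cat > h.py <<'E'
from cell import bot
import numpy as np, cv2
def px2w(c,u,v,z):
    k=bot.get_calibration(c);K=np.array(k["K"]);T=np.array(k["camera_from_world"])
    R,t=T[:3,:3],T[:3,3];o=-R.T@t;d=R.T@np.linalg.solve(K,[u,v,1.]);return o+d*(z-o[2])/d[2]
def w2px(c,p):
    k=bot.get_calibration(c);K=np.array(k["K"]);T=np.array(k["camera_from_world"])
    q=K@(T[:3,:3]@np.array(p,float)+T[:3,3]);return q[:2]/q[2]
E
python3 - <<'E'
from h import *
for u,v in((362,180),(486,187),(481,293),(357,286)): print(px2w("top",u,v,18).round(0))
a=cv2.imread("pics/top0.png")[170:290,160:320]
b=cv2.imread("pics/scene0.png")[180:350,320:490]
cv2.imwrite("pics/crop1.png",np.hstack([cv2.resize(a,(480,360),interpolation=2),cv2.resize(b,(320,360),interpolation=2)]))
E
```

```text
[702. -89.  18.]
[ 680. -390.   18.]
[ 424. -370.   18.]
[445. -72.  18.]
```

View pics/crop1.png

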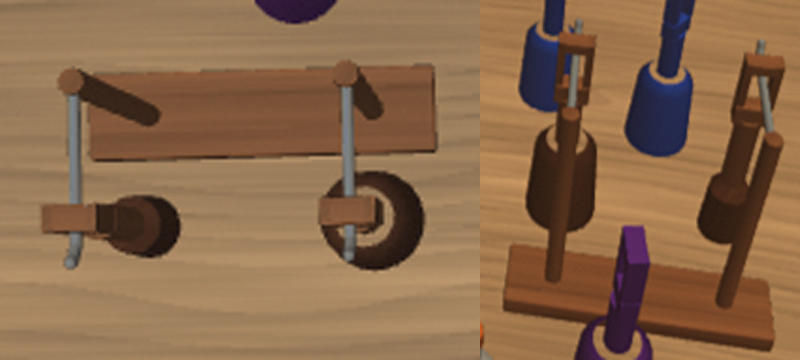

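The crop confirms it: the wide brown head is at top (280,242), and the slim head is on the other hook. Next I compute the hook line, rack yaw and board pose.

```bash
python3 - <<'E'
from h import *
f=lambda x,y,z:px2w("top",160+x/3,170+y/3,z)
print("base edge",f(90,160,22),f(437,150,22),"top edge",f(430,66,22))
print("R bar",f(347,85,228),f(348,190,228),"tip",f(349,256,240),"handle",f(348,211,240))
print("handle L/R front",f(319,225,240),f(377,226,240), "back",f(321,198,240),f(377,196,240))
print("L bar",f(72,95,228),f(75,200,228),"handle",f(69,218,240))
print("head c", f(372,220,50))
E
```

```text
base edge [602.23868367 329.45012021  22.        ] [605.94407406  49.73913033  22.        ] top edge [674.08701461  54.44923105  22.        ]
R bar [632.53428373 100.99318077 228.        ] [563.48123514 101.08858703 228.        ] tip [520.24207745  99.70143013 240.        ] handle [549.256766   100.02964466 240.        ]
handle L/R front [540.51441031 118.82931199 240.        ] [539.28803188  81.4358213  240.        ] back [557.92388068 117.36554176 240.        ] [558.65286834  81.20592074 240.        ]
L bar [628.7756542  281.66020159 228.        ] [559.71458159 279.80520509 228.        ] handle [547.5396973  280.09796372 240.        ]
head c [549.42396528 100.44041757  50.        ]
```

Call:
drive_tool(rows="0 0 4 -4 100;0 0 8 -8 100;1.5 3.4 9 -12 100;3 6.8 10 -16 100;4.5 10.2 10 -20 100;6 13.6 10 -23 100;7.5 17 10 -23 100;9 20.4 10 -23 100")

```text
time: 1.57
tcp_pos: [341.7, -366.5, 331.6]
orientation: [3.141, -0.0, 0.012]
contact_force: [0.7, 0.1, 0.5]
gripper_width: 85.6
```

Call:
drive_tool(rows="1.5 3.4 0 0 100;3 6.8 0 0 100;4.5 10.2 0 0 100;6 13.6 0 0 100;7.5 17 0 0 100;9 20.4 0 0 100;10.5 23.8 0 0 100;12 27.2 0 0 100")

```text
time: 2.23
tcp_pos: [461.7, -94.4, 331.6]
orientation: [3.141, -0.001, 0.012]
contact_force: [2.0, -0.9, 0.0]
gripper_width: 85.2
```

Call:
drive_tool(rows="1.5 3.4 0 0 100;3 6.8 0 0 100;4.5 10.2 0 0 100;6 13.6 0 0 100;7.5 17 0 0 100;8.5 19.2 0 0 100;8.8 19.6 0 0 100;8.8 19.6 0 0 100")

```text
time: 2.9
tcp_pos: [549.7, 101.1, 331.1]
orientation: [3.141, -0.0, 0.015]
contact_force: [0.2, 0.1, 0.1]
gripper_width: 85.5
```

Call:
drive_tool(rows="0 -0.1 -2.5 0 100;0 -0.1 -5 0 100;0 -0.1 -7.5 0 100;0 -0.1 -9.5 0 100;0 -0.1 -11.5 0 100;0 -0.1 -13 0 100;0 -0.1 -13.6 0 100;0 -0.1 -13.6 0 100")

```text
time: 3.57
tcp_pos: [547.9, 97.4, 194.0]
orientation: [3.141, 0.004, 0.011]
contact_force: [1.2, -0.2, -0.1]
gripper_width: 85.1
```

```bash
python3 - <<'E'
from h import *
im=bot.capture("scene")[:,:,::-1]; cv2.imwrite("pics/s1.png",cv2.resize(im[130:330,280:500],None,fx=3,fy=3,interpolation=2)); print(bot.get_obs()["tcp_pos"])
E
```

```text
[548.95270223  97.64510019 195.19839938]
```

View pics/s1.png

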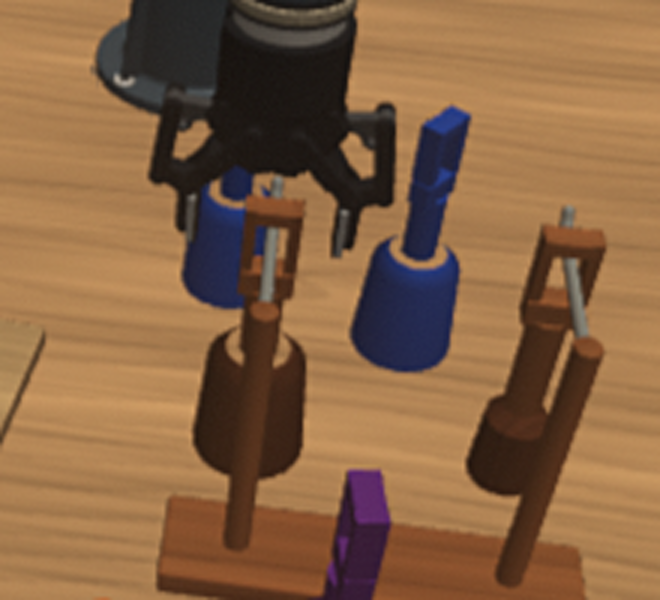

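The open fingers straddle the handle, at crop (188,235) and (342,250) with the handle at (273,245). I shift about 3 mm towards +y and close.

Call:
drive_tool(rows="0 0.2 0 0 100;0 0.3 0 0 60;0 0.3 0 0 30;0 0.3 0 0 30;0 0.3 0 0 15;0 0.3 0 0 15;0 0.3 0 0 15;0 0.3 0 0 15")

```text
time: 4.28
tcp_pos: [549.8, 101.9, 196.0]
orientation: [-3.142, -0.001, 0.012]
contact_force: [0.1, 0.0, 5.0]
gripper_width: 35.4
```

Gripped at 35.4 mm, as the 36 mm handle should be. I lift 20 mm.

Call:
drive_tool(rows="0 0 0 0 0;0 0 0.3 0 0;0 0 0.7 0 0;0 0 1.1 0 0;0 0 1.5 0 0;0 0 1.8 0 0;0 0 2 0 0;0 0 2 0 0")

```text
time: 4.95
tcp_pos: [549.6, 101.8, 215.8]
orientation: [3.142, -0.001, 0.012]
contact_force: [0.1, 0.4, -4.1]
gripper_width: 35.8
```

```bash
python3 - <<'E'
from h import *
im=bot.capture("scene")[:,:,::-1]; cv2.imwrite("pics/s2.png",cv2.resize(im[130:330,280:500],None,fx=3,fy=3,interpolation=2)); o=bot.get_obs();print(o["tcp_pos"],o["contact_force"],o["torque"])
for q in ("big_mallet","mallet_eye"): print([(round(d["score"],2),[round(v) for v in d["at"]]) for d in bot.pinpoint("scene",q)])
E
```

```text
[549.43972867 101.77523325 215.53527141] [-0.21198392  0.47434672 -3.85618833] [-0.02252923 -0.0340745  -0.01646391]
[(0.78, [552, 101, 47]), (0.77, [340, 69, 2]), (0.72, [399, 217, 2]), (0.6, [754, 171, 0])]
[(0.96, [753, 166, 189]), (0.89, [342, 70, 187]), (0.88, [550, 100, 231]), (0.88, [394, 217, 192]), (0.15, [550, 278, 22])]
```

View pics/s2.png

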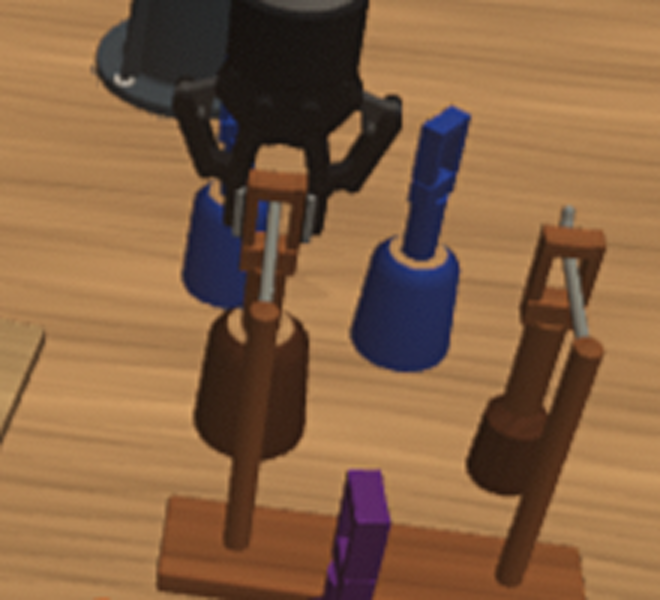

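The mallet rises with the fingers: underside about 46 mm, weight about 4 N. Now I draw it along -x.

Call:
drive_tool(rows="-0.3 0 0 0 0;-0.9 0 0 0 0;-1.7 0 0 0 0;-2.5 0 0 0 0;-3.3 0 0 0 0;-4.1 0 0 0 0;-4.9 -0.1 0 0 0;-5.5 -0.1 0 0 0")

```text
time: 5.77
tcp_pos: [492.9, 100.7, 215.4]
orientation: [3.141, 0.001, 0.012]
contact_force: [-0.1, -0.3, -4.6]
gripper_width: 35.5
```

Call:
drive_tool(rows="-0.5 0 0 0 0;-0.9 0 0 0 0;-1 0 0 0 0;-1 0 0 0 0;-1 0 0.3 0 0;-1 0 1 0 0;-1 0 2 0 0;-1 0 3 0 0")

```text
time: 6.43
tcp_pos: [484.7, 100.7, 246.0]
orientation: [3.142, -0.0, 0.012]
contact_force: [0.1, -0.7, -4.5]
gripper_width: 35.0
```

```bash
python3 - <<'E'
from h import *
im=bot.capture("scene")[:,:,::-1]; cv2.imwrite("pics/s3.png",cv2.resize(im[120:340,220:500],None,fx=2.5,fy=2.5,interpolation=2)); o=bot.get_obs();print(o["tcp_pos"],o["contact_force"],o["torque"])
for q in ("big_mallet","mallet_eye","small_mallet"): print([(round(d["score"],2),[round(v) for v in d["at"]]) for d in bot.pinpoint("scene",q)])
E
```

```text
[486.04861512 100.80807421 248.06372004] [ 1.09289661 -0.69519938 -3.10347194] [ 0.0194468  -0.4178122  -0.01737661]
[(0.93, [400, 217, 2]), (0.88, [756, 168, 2]), (0.69, [345, 68, 3]), (0.64, [486, 102, 75])]
[(0.76, [485, 99, 264]), (0.76, [752, 164, 191]), (0.65, [394, 212, 192])]
[]
```

View pics/s3.png

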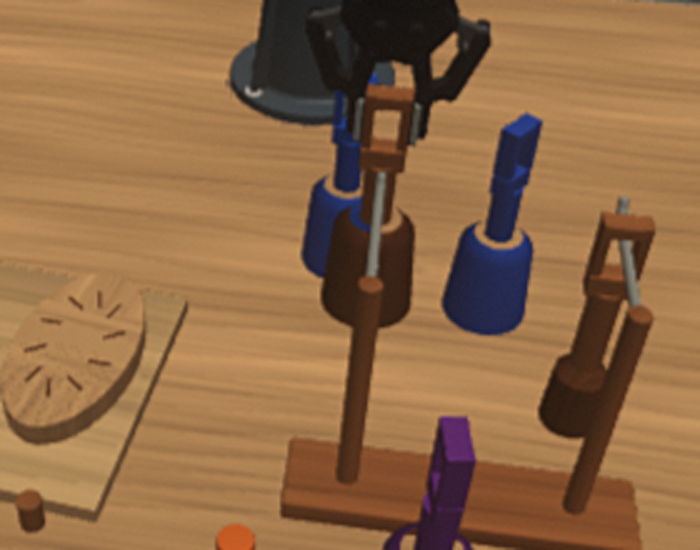

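The mallet is off the hook, with the tip clear of the slot and the underside about 76 mm up. I carry it over the panel to above the bare half, about (558,-302).

Call:
drive_tool(rows="0 -0.3 0.3 0 0;0 -1.2 1 0 0;0 -2.7 2 0 0;0 -4.7 3 0 0;0 -6.9 3.7 0 0;0 -9.1 4 0 0;0 -11.3 4 0 0;0.2 -13.5 4 0 0")

```text
time: 7.3
tcp_pos: [485.7, -35.9, 285.8]
orientation: [3.141, 0.0, 0.012]
contact_force: [0.7, -0.0, -5.4]
gripper_width: 35.3
```

Call:
drive_tool(rows="0.6 -2.2 0 0 0;1.2 -4.4 0 0 0;2 -6.6 0 0 0;2.8 -8.8 0 0 0;3.6 -11 0 0 0;4.4 -13.2 0 0 0;5.2 -15.4 0 0 0;6 -17.6 0 0 0")

```text
time: 7.97
tcp_pos: [545.9, -212.1, 285.2]
orientation: [-3.141, 0.001, 0.012]
contact_force: [0.6, 0.5, -4.1]
gripper_width: 35.3
```

Call:
drive_tool(rows="0.5 -2.2 0 0 0;0.8 -4.2 0 0 0;1 -6 0 0 0;1 -7.5 0 0 0;1 -8.6 0 0 0;1 -9.2 0 0 0;1 -9.3 0 0 0;1 -9.3 0 0 0")

```text
time: 8.63
tcp_pos: [556.0, -302.8, 285.2]
orientation: [-3.14, 0.0, 0.012]
contact_force: [0.3, 0.6, -5.0]
gripper_width: 35.4
```

```bash
python3 - <<'E'
from h import *
a=bot.capture("scene")[:,:,::-1]
o=bot.get_obs();print(o["tcp_pos"],o["orientation"],o["contact_force"],o["torque"],o["gripper_width"])
b=bot.capture("top")[:,:,::-1]
for c in("scene","top"):
  for q in ("big_mallet","mallet_eye"): print([(round(d["score"],2),[round(v) for v in d["at"]]) for d in bot.pinpoint(c,q) if d["at"][1]<0])
cv2.imwrite("pics/s4.png",np.hstack([cv2.resize(a[130:350,110:310],(400,440)),cv2.resize(b[150:350,330:510],(396,440))]))
E
```

```text
[ 556.0629461  -302.30095331  285.25133569] [-3.14031915e+00  4.87877792e-04  1.27212867e-02] [ 0.06440027  0.60577648 -3.97944926] [0.01326454 0.04044092 0.02740249] 35.182580650989486
[(0.79, [557, -299, 115])]
[(0.88, [558, -301, 307]), (0.74, [554, -301, 115])]
[(0.68, [554, -299, 114])]
[(0.87, [558, -306, 304])]
```

View pics/s4.png

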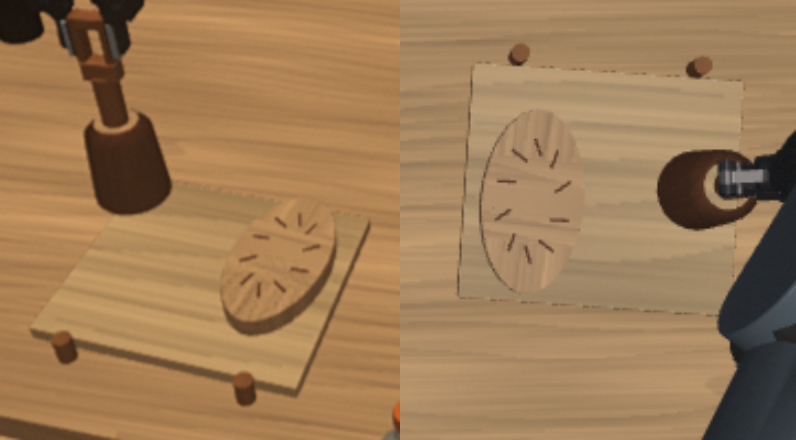

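Held upright above the bare half, underside about 114.5 mm. I have about 96 mm to go, the last part slowly.

Call:
drive_tool(rows="0 0 -0.6 0 0;0 0 -2 0 0;0 0 -3.7 0 0;0 0 -5.4 0 0;0 0 -6.9 0 0;0 0 -8 0 0;0 0 -8.6 0 0;0 0 -8.8 0 0")

```text
time: 9.6
tcp_pos: [555.9, -302.7, 195.9]
orientation: [-3.14, 0.002, 0.013]
contact_force: [0.1, 0.1, -3.7]
gripper_width: 35.4
```

Call:
drive_tool(rows="0 0 -0.1 0 0;0 0 -0.2 0 0;0 0 -0.3 0 0;0 0 -0.4 0 0;0 0 -0.5 0 0;0 0 -0.6 0 0;0 0 -0.6 0 0;0 0 -0.6 0 0")

```text
time: 10.27
tcp_pos: [556.3, -303.2, 191.3]
orientation: [-3.142, 0.0, 0.012]
contact_force: [0.4, 0.1, -4.0]
gripper_width: 35.5
```

Call:
drive_tool(rows="0 0 -0.05 0 0;0 0 -0.1 0 0;0 0 -0.15 0 0;0 0 -0.2 0 0;0 0 -0.2 0 0;0 0 -0.2 0 0;0 0 -0.2 0 0;0 0 -0.2 0 0")

```text
time: 10.93
tcp_pos: [556.3, -303.2, 189.3]
orientation: [-3.142, 0.0, 0.012]
contact_force: [0.0, -0.0, -4.3]
gripper_width: 35.4
```

Call:
drive_tool(rows="0 0 -0.05 0 0;0 0 -0.1 0 0;0 0 -0.1 0 0;0 0 -0.15 0 0;0 0 -0.15 0 0;0 0 -0.15 0 0;0 0 -0.15 0 0;0 0 -0.15 0 0")

```text
time: 11.6
tcp_pos: [556.5, -303.2, 189.2]
orientation: [3.141, -0.001, 0.012]
contact_force: [-1.8, 1.8, 5.8]
gripper_width: 35.4
```

Contact: z force went from -4 to +6 N at TCP 189, as predicted. I release, then withdraw straight up.

Call:
drive_tool(rows="0 0 0.1 0 0;0 0 0.1 0 0;0 0 0.1 0 50;0 0 0.1 0 60;0 0 0.1 0 80;0 0 0.1 0 100;0 0 0.1 0 100;0 0 0.1 0 100")

```text
time: 12.27
tcp_pos: [556.5, -303.3, 188.8]
orientation: [3.141, -0.0, 0.012]
contact_force: [0.1, 0.5, -0.0]
gripper_width: 85.3
```

```bash
python3 - <<'E'
from h import *
a=bot.capture("scene")[:,:,::-1]
o=bot.get_obs();print(o["tcp_pos"],o["contact_force"],o["gripper_width"])
for q in ("big_mallet","mallet_eye"): print([(round(d["score"],2),[round(v) for v in d["at"]]) for d in bot.pinpoint("scene",q) if d["at"][1]<0])
cv2.imwrite("pics/s5.png",cv2.resize(a[130:350,110:310],(600,600)))
E
```

```text
[ 556.39492366 -303.29077077  188.75506479] [ 0.66362861 -0.346816   -0.27896664] 85.55750981980039
[(0.64, [555, -304, 22])]
[(0.68, [556, -305, 206])]
```

View pics/s5.png

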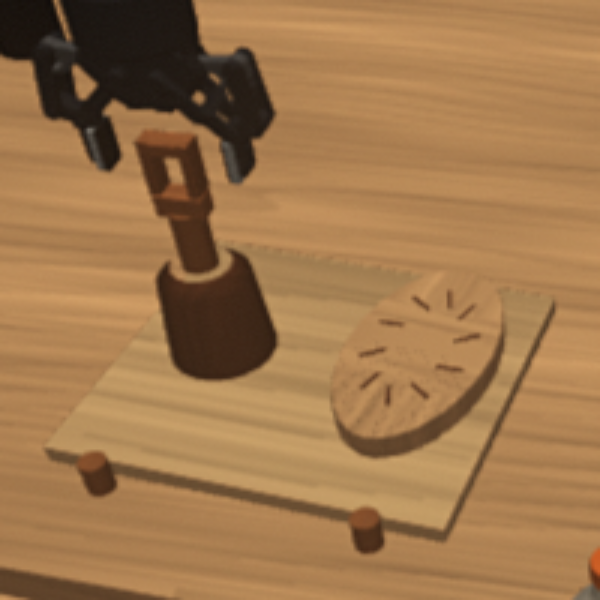

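The mallet stands on the board with the fingers clear on both sides. I go straight up.

Call:
drive_tool(rows="0 0 1 0 100;0 0 3 0 100;0 0 5 0 100;0 0 7.5 0 100;0 0 10 0 100;0 0 12 0 100;0 0 13 0 100;0 0 13 0 100")

```text
time: 13.08
tcp_pos: [557.6, -304.1, 322.5]
orientation: [3.137, -0.005, 0.013]
contact_force: [0.1, -0.3, 1.7]
gripper_width: 85.5
```

Call:
drive_tool(rows="-1 -1 0 0 100;-3 -2 0 0 100;-6 -3 0 0 100;-9 -4 0 0 100;-12 -5 0 0 100;-14 -5.5 0 0 100;-15 -6 0 0 100;-15 -6 0 0 100")

```text
time: 13.75
tcp_pos: [403.7, -363.9, 317.5]
orientation: [-3.139, 0.002, 0.009]
contact_force: [-0.1, -0.2, 0.4]
gripper_width: 85.3
```

```bash
python3 - <<'E'
from h import *
a=bot.capture("scene")[:,:,::-1];b=bot.capture("top")[:,:,::-1]
o=bot.get_obs();print(o["tcp_pos"],o["contact_force"])
for c in("scene","top"):
  for q in ("big_mallet","mallet_eye","small_mallet","panel","glue_bottle"): print(q,[(round(d["score"],2),[round(v) for v in d["at"]]) for d in bot.pinpoint(c,q) if d["at"][1]<0 or q[0] in "spg"])
cv2.imwrite("pics/s6.png",np.hstack([a[120:420,110:510],b[60:360,160:560]]))
E
```

```text
[ 406.28655824 -363.38079509  318.06587028] [-0.32365423 -0.2986863   0.07781724]
big_mallet [(0.7, [558, -301, 17])]
mallet_eye [(0.83, [556, -304, 206])]
small_mallet [(0.59, [549, 279, 24])]
panel []
glue_bottle [(0.79, [808, 37, -4])]
big_mallet [(0.64, [554, -299, 19])]
mallet_eye [(0.95, [557, -307, 208])]
small_mallet [(0.63, [550, 282, 24])]
panel [(0.73, [551, -149, 22])]
glue_bottle []
```

View pics/s6.png

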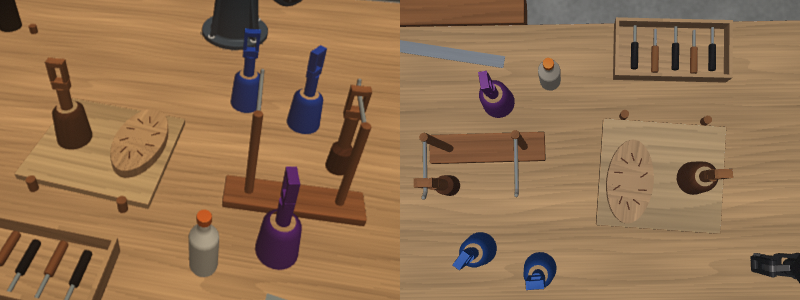

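The picture shows the mallet upright on the bare half at (70,115) left and (697,177) right. The small mallet, panel and bottle look unmoved, and the gripper is clear.

```bash
python3 -c "
from cell import bot
print(bot.finish_job())"
```

```text
the job is handed in; nothing more can be done
None
```

The larger mallet now stands upright, head down, on the bare half of the board, and I handed the job in at about 14 s of the 48 s allowed. The interface gave no verdict.

I gripped the brown wide-headed mallet by its handle eye, raised it 20 mm and drew it 65 mm off the hook. I then carried it over the panel and lowered it until the force showed contact at the predicted height. After opening the fingers I withdrew straight up.

| Thing | Last check |
|---|---|
| Larger mallet | Underside at about (556, -300, 18) mm, board top 18 mm; about 72 mm from the board's middle on the bare side |
| Smaller mallet | Within about 4 mm of its start, the detector's own error |
| Panel | Within about 6 mm of its start, just over the detector's error |
| Glue bottle | Within about 3 mm of its start |
| Gripper | Touching nothing, force about 0 N |

- **Panel and bottle:** in the final look each was reported by only one of the two cameras: the panel by the top one, the bottle by the scene one. Both look unmoved in both pictures.
- **Lean:** I did not measure it directly. The eye and underside points agree to about 5 mm sideways over 190 mm. That is within the detector's error and under the 0.08 rad limit.

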